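Close up the pantry water filter and hold its panel on the gasket

TASK

The small white water-filter unit on the pantry counter is ready to be closed up: first swing its orange-posted steel leg out from its side until it clicks over into its end detent, then turn the orange quarter-turn fastener clockwise (a quarter turn at most) until the slot on its top lines up with the two white marks on the blue panel. Only after that, with the fastener left in line, press the panel down against its gasket until it sits flush with the grey frame, and finish while still pressing: keep holding it down, do not let go. Leave the mugs, tumbler, old cartridge, sealing ring and soap bottle around it where they stand.

Things in the scene. Friction and masses are not known exactly. Their poses are not given: they have to be found in the camera images.
- unit: white water-filter unit, housing 200 x 200 x 68 mm high, fixed to the counter, yawed up to 15 degrees either way. Origin at the centre of its underside. Its front (local -x, two hose ports sticking out 30 mm) faces the robot; the hinged leg is on its left (local +y). Its top is a grey frame 22 mm wide, top 68 mm up, around the 150 x 150 mm blue panel.
- leg (a joint): angle of the steel leg, rad: 0 = folded along the unit's left side (pointing to local +x), growing as it swings out counter-clockwise seen from above, to a stop at 1.6 (local +y). Starts at 0.1 to 0.6. Turns easily up to 1.1, then must be pushed over a sprung detent (about 3 N at the post), springing back if let go; past 1.4 it snaps to the stop and stays. Seated = above 1.5.
- leg_hinge (a point): the leg's hinge axis, at local (-60, 130) mm of the unit, 7 mm above the counter; it does not move. The leg is a bar 16 mm wide, 10 mm thick, its upper side 19 mm above the counter.
- leg_post (a point): orange upright round post, 16 mm in diameter, on the leg's end, 110 mm from the hinge axis, to be pinched or pushed from above. This point is on its axis 68 mm above the counter; the post's top is at 85 mm, and it is bare above 22 mm. x of this point points along the leg away from the hinge.
- fastener (a joint): angle of the fastener, rad, growing clockwise seen from above; stops at 0 and 2.2, light friction (0.05 N m), stays where it is left. At 0 the slot points along the unit's local x; at 1.571 along local y, in line with the two white marks: that is aligned. It starts between 0.2 and 0.7.
- fastener_grip (a point): centre of the orange wing on the fastener's upright axis, where to grip: a bar 42 mm long, 14 mm thick, its top 10 mm above this point, standing on a black disc 48 mm across whose top is 19 mm below it. The slot runs along the wing's top; x of this point points along it. At the panel's centre, 110 mm above the counter while the panel is up.
- panel (a joint): how far the blue panel is pressed down, m: 0 = up on its springy gasket, 8 mm proud of the grey frame; 0.008 = flush with the frame, at a hard stop. It springs back when let go. It moves from about 4 N and is fully down at about 12 N, pressed anywhere. Flush enough = above 0.006.
- panel_spot (a point): grey pressing spot, 34 mm across, on the panel's top face, 54 mm from the fastener's axis towards the unit's front; on the surface, 76 mm above the counter while the panel is up. The panel may be pressed anywhere.
- mug_a: white mug, 76 mm across, 90 mm high, a bystander; origin at the centre of its underside
- mug_b: blue mug, 76 mm across, 90 mm high, a bystander; origin at the centre of its underside
- tumbler: clear tumbler, 66 mm across, 90 mm high, a bystander; origin at the centre of its underside
- cartridge: old filter cartridge, white cylinder 60 mm across and 84 mm high with a blue neck, a bystander; origin at the centre of its underside
- seal: green plastic sealing ring lying flat, 72 mm across, 12 mm high, a bystander; origin at the centre of its underside
- soap: white soap bottle with green cap, 56 mm across, 130 mm high, a bystander; origin at the centre of its underside

How it is judged:
On the way, in this order (a step that is already met when the one before it is completed fails the run):
1. the leg is swung out and seated in its end detent (value of joint leg above 1.5 rad), for 0.2 s.
2. the fastener's slot is in line with the marks (within 7 degrees) while the panel is still up (value of joint leg above 1.5 rad and value of joint fastener between 1.44 and 1.7 rad and value of joint panel below 0.004 m), for 0.2 s.
3. the panel is pressed down flush with the frame, the fastener in line (value of joint fastener between 1.44 and 1.7 rad and value of joint panel above 0.006 m and contact force between the fingers and unit above 4 N), for 0.5 s.
At the end, for the whole second after the job is handed in: The leg is seated in its detent (joint above 1.5 rad), the fastener's slot is in line with the marks (1.44 to 1.70 rad), the panel is held down at least 6 of its 8 mm by the gripper's fingers (at least 4 N on the unit), and all is still, through the last second (all of step 3 and value of joint leg above 1.5 rad and velocity of joint panel below 0.01 m/s and velocity of joint fastener below 0.1 rad/s); the arm keeps its last pose, push and grip.
It fails at once if a mug, the tumbler, the cartridge, the sealing ring or the soap bottle is pushed more than 30 mm from its place (distance of any of mug_a, mug_b, tumbler, cartridge, seal, soap from where it was at the start of the episode above 0.03 m).
It fails at once if a bystander is tipped over (angle between any of mug_a, mug_b, tumbler, cartridge, seal, soap's own z axis and vertical above 0.5 rad).
It also fails if it takes over 64 s, if anything falls off the work surface, if the arm or the gripper's body presses on something with over 40 N, if the wrist force passes 120 N, or if a joint passes its speed limit or range.

ROBOT

A 7-joint arm with a two-finger parallel gripper is mounted at the origin on the work surface. World frame = base frame: x ahead of the robot, y to its left, z up, the work surface at z = 0. Lengths are in m, angles in rad, forces in N, time in s.
With the tool pointing down it reaches from about 0.4 to 0.85 m from the base axis. Payload 10.4 kg.
Tool frame: the origin (TCP) lies between the finger pads; the fingertips stand r.nose_length ahead of it and the grasp point (between the pads) lies 6 mm ahead of it (r.nose_length is the distance from the TCP to the fingertips, in m); z points along the fingers, x is the direction in which the jaws open and shut, and the axes are right-handed (so a half turn about z gives the same grasp; the last joint's range is limited). The gripper opens to 87 mm and grips with 3 to 60 N. Pads are 19 mm wide; open, the fingers measure 117 mm over their backs; the gripper's body (75 mm by 190 mm) begins 51 mm behind the grasp point.
Start: joints at [1.316, 0.332, -0.065, 1.46, 0.022, 1.35, -0.088], TCP at [0.144, -0.608, 0.248] pointing down, gripper open.
Joint ranges: [-2.6, 2.6], [-0.5, 2.12], [-1.47, 1.34], [0.16, 2.42], [-1.27, 4.41], [0.06, 2.06], [-2.6, 2.6]. Speed limits (rad/s): [2.22, 2.22, 2.79, 2.79, 3.14, 3.14, 3.14].

INTERFACE

Orientations are given as a unit quaternion [x, y, z, w].
In Python, from bench import r gives the robot as it stands. The module is installed in compiled form; this text tells all that it offers.
- The arm moves only by the shell command python3 -m creep 'ROWS' [OPENING] [FORCE]. ROWS is JSON, a list of rows, each an object of numbers: "x", "y", "z": the shift along the world's x, y, z in m; "spin": the turn about the world's z in degrees. In form: [{"x": .., "y": .., "z": .., "spin": ..}, ...]. A call has 1 to 12 rows; each row is the pose to reach, as a shift and turn from the pose commanded when the call began; what a row does not reach only later rows make up. A row lasts 1/8 s, in which the tool goes at most 62.5 mm and 10.7 degrees, less where a joint would pass 70% of its speed; a pose out of reach is approached as far as the arm can. A call with a gripper value outside its range is refused whole. OPENING is the finger opening in m, from 0 to 0.087, set as the call begins (- or left out, the last holds). The fingers move at their own pace and stop on an object; FORCE is the grip in N (left out, the last holds). Time passes only in rows, so rows that repeat a pose let the fingers close. It gives the time, the measured TCP pose, the force and the opening at its end, in the units of the state.
- r.read_state(): the state, without advancing time (a new reading comes with each control period).
- r.camera(name): name is "side" or "top" or "wrist"; returns a dict with "pixels" (420x560x3 uint8, blue, green, red), "z_map" (420x560 float32, m along the optical axis (not along the pixel's ray), 0 where there is no reading), "K" (3x3 intrinsics, pixels), "R" (3x3) and "t" (3): a world point X has camera coordinates R X + t. Camera axes: x right, y down, z forward; pixel columns grow to the right and rows downward; lengths in m; the calibration is good to about 2 mm. A picture is of the moment at which its call begins.
- r.close_job(): hands the job in, once; it reports no verdict.
The state is a dict: "time": time; "joint_positions": joint angles; "joint_vel": joint speeds; "joint_torque": joint torques, N m; "ee_pos": TCP position; "eef_rot": TCP orientation; "ft_force": force on the tool from outside, world axes, zero at the start; "torque": the same for the moment, N m; "width": finger opening in m.
Only numpy, scipy, OpenCV 4.12 (cv2) and the standard library are available. Lean on these libraries where they do the work, as an engineer would, in place of code of your own. Each camera call takes 0.05 s, during which the arm holds its last target. There are 200 camera calls.

## Working session

There is one attempt and no reset: what is moved stays moved. The work goes in short steps, Python scripts to look and compute and a shell command to move; the robot and the scene stay as the last step left them, time stands still between calls to the robot, and variables do not carry over. Pictures are saved under pics/ and viewed, about 8 in all and at most 12, crops included, and the job is handed in when it is done.

```bash
mkdir -p pics
cat > h.py <<'E'
from bench import r
import numpy as np, cv2
def world(c,u,v,zc):
    p=np.linalg.inv(c["K"])@np.array([u,v,1.])*zc
    return c["R"].T@(p-c["t"])
def ray(c,u,v,h):
    d=c["R"].T@np.linalg.inv(c["K"])@np.array([u,v,1.]); o=-c["R"].T@c["t"]
    return o+d*(h-o[2])/d[2]
def pts(c):
    v,u=np.mgrid[0:420,0:560]; z=c["z_map"]
    p=np.stack([u*z,v*z,z],-1)@np.linalg.inv(c["K"]).T
    return (p-c["t"])@c["R"]
E
python3 - <<'E'
from h import *
print(r.read_state(), r.nose_length)
for n in ["top","side"]:
    c=r.camera(n); cv2.imwrite(f"pics/{n}0.png",c["pixels"]); np.savez(f"{n}0.npz",**c); print(n,-c["R"].T@c["t"],c["K"][0,0])
E
```

```text
{'time': 0.0, 'joint_positions': array([ 1.31637119,  0.33288624, -0.06468567,  1.46097026,  0.02159241,
        1.34988063, -0.0884944 ]), 'joint_vel': array([-0.00034681,  0.00051974,  0.00057674,  0.00018015, -0.00035762,
        0.00134641,  0.00059319]), 'joint_torque': array([-1.13784794e-03, -6.23242950e+01,  2.40759202e-02, -3.89909542e+01,
       -6.14338880e-02,  3.93756072e-02,  1.21135731e-04]), 'ee_pos': array([ 0.14350343, -0.60793328,  0.24673108]), 'eef_rot': array([ 7.84144514e-01, -6.20577840e-01, -5.87749124e-04, -4.23949774e-04]), 'ft_force': array([-0.15193676,  0.22708873,  0.68517288]), 'torque': array([ 0.01737412,  0.02039286, -0.02406091]), 'width': 0.08696575410174674} 0.025
top [0.54236586 0.02916933 1.02971996] 400.25935359408
side [0.46377816 0.72125665 0.76168764] 469.832144391841
```

View pics/top0.png

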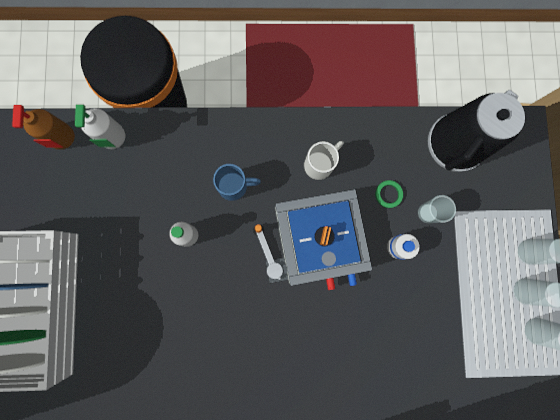

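View pics/side0.png

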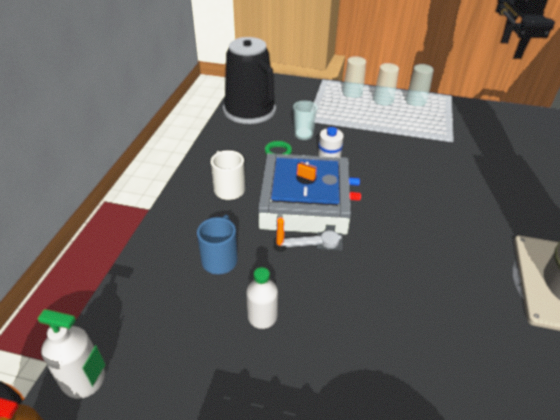

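The top view shows the unit at about (323,237), the fastener at (325,235), the spot at (329,258), white marks at (305,240) and (343,233), the orange post at (258,228) and the hinge at (275,271). The mugs stand behind the unit, the soap is at (183,234), and the front faces image-down. The side view agrees.

Run:
```python
from h import *
c=dict(np.load("top0.npz")); P=pts(c); im=c["pixels"]; hsv=cv2.cvtColor(im,cv2.COLOR_BGR2HSV)
H,S,V=[hsv[...,i].astype(int) for i in range(3)]
blue=((H>100)&(H<125)&(S>120)&(V>80)).astype(np.uint8); blue[:, :270]=0; blue[:,375:]=0; blue[270:]=0;blue[:190]=0
cs,_=cv2.findContours(blue,cv2.RETR_EXTERNAL,cv2.CHAIN_APPROX_NONE); k=max(cs,key=cv2.contourArea)
w=np.array([ray(c,*q[0],.076)[:2] for q in cv2.convexHull(k)],np.float32)
rc=cv2.minAreaRect(w); print("panel",rc)
org=((H>5)&(H<20)&(S>150)&(V>90))
for name,(u0,u1,v0,v1) in dict(post=(245,275,215,245),fast=(305,345,215,255)).items():
    m=np.zeros_like(org); m[v0:v1,u0:u1]=org[v0:v1,u0:u1]; v,u=np.nonzero(m); z=P[m][:,2]; print(name,len(u),u.mean(),v.mean(),np.percentile(z,[5,50,95]))
    zt={'post':.085,'fast':.12}[name]
    t=m&(P[...,2]>zt-.012); v,u=np.nonzero(t); q=np.array([ray(c,a,b,zt)[:2] for a,b in zip(u,v)],np.float32); print(" top",len(u),q.mean(0),cv2.minAreaRect(q))
a=ray(c,305,240,.076);b=ray(c,343,233,.076);s=ray(c,329,258.5,.076);print("marks",a,b,"dir",np.degrees(np.arctan2(*(a-b)[[1,0]])),"spot",s)
print("hinge",ray(c,275,271,.019))
# bystanders: height blobs
zmap=P[...,2]; m=((zmap>.006)&(zmap<.3)&(c["z_map"]>0)).astype(np.uint8); m[:110]=0
n,l,st,ce=cv2.connectedComponentsWithStats(m)
for i in range(1,n):
    if st[i,4]>60:
        q=P[l==i]; print(ce[i].round(),st[i,4],q[:,:2].min(0).round(3),q[:,:2].max(0).round(3),q[:,2].max().round(3))
```

```text
panel ((0.5964773297309875, -0.11404284089803696), (0.14894559979438782, 0.14944395422935486), 9.442784309387207)
post 45 257.93333333333334 227.95555555555555 [0.01422419 0.0852408  0.08756078]
 top 37 [0.61669534 0.04251925] ((0.6167017221450806, 0.042518965899944305), (0.013415653258562088, 0.013354981318116188), 44.09605026245117)
fast 113 324.91150442477874 235.67256637168143 [0.08649324 0.11158734 0.11550364]
 top 82 [ 0.59457606 -0.11285175] ((0.5943313837051392, -0.11289018392562866), (0.013928266242146492, 0.04099741578102112), 76.84264373779297)
marks [ 0.5868951  -0.06902068  0.076     ] [ 0.60210096 -0.16092424  0.076     ] dir 99.39473825293143 spot [ 0.54197195 -0.12510427  0.076     ]
hinge [0.5134652  0.00239229 0.019     ]
[ 44. 128.] 1611 [0.83  0.514] [0.899 0.583] 0.195
[100. 128.] 1354 [0.831 0.384] [0.898 0.451] 0.196
[473. 136.] 4336 [ 0.749 -0.609] [ 0.917 -0.411] 0.219
[322. 159.] 839 [ 0.748 -0.173] [ 0.834 -0.078] 0.096
[233. 182.] 845 [0.695 0.036] [0.771 0.148] 0.095
[389. 194.] 317 [ 0.671 -0.334] [ 0.741 -0.262] 0.017
[319. 240.] 7692 [ 0.467 -0.227] [0.708 0.056] 0.117
[507. 288.] 12810 [ 0.24  -0.728] [ 0.687 -0.367] 0.125
[184. 234.] 545 [0.58  0.196] [0.634 0.249] 0.135
[ 37. 310.] 10691 [0.24  0.495] [0.615 0.685] 0.183
[403. 247.] 647 [ 0.537 -0.347] [ 0.597 -0.286] 0.089
```

```bash
python3 -m creep '[{"x":0.12,"y":0.16,"z":0,"spin":2},{"x":0.24,"y":0.33,"z":0,"spin":4},{"x":0.36,"y":0.49,"z":0,"spin":6},{"x":0.473,"y":0.65,"z":-0.04,"spin":7},{"x":0.473,"y":0.65,"z":-0.04,"spin":7},{"x":0.473,"y":0.65,"z":-0.04,"spin":7},{"x":0.473,"y":0.65,"z":-0.04,"spin":7},{"x":0.473,"y":0.65,"z":-0.04,"spin":7},{"x":0.473,"y":0.65,"z":-0.04,"spin":7},{"x":0.473,"y":0.65,"z":-0.04,"spin":7},{"x":0.473,"y":0.65,"z":-0.04,"spin":7},{"x":0.473,"y":0.65,"z":-0.04,"spin":7}]' 0.045 20; python3 -c "
from h import *
print(r.read_state()['joint_positions'])"
```

```text
time: 1.6
ee_pos: [0.5851, -0.0015, 0.2108]
eef_rot: [0.82, -0.572, 0.0, 0.0]
ft_force: [0.2, -1.4, 0.6]
width: 0.045
[ 0.45530177  0.33693809 -0.65083851  1.59309391  0.21074378  1.2830007
 -1.44617868]
```

```bash
python3 -m creep '[{"x":0,"y":0,"z":0},{"x":0,"y":0,"z":0},{"x":0,"y":0,"z":0}]'
python3 - <<'E'
from h import *
s=r.read_state();print(s['ee_pos'],s['joint_positions'])
c=r.camera("wrist"); cv2.imwrite("pics/w1.png",c["pixels"]); P=pts(c)
hsv=cv2.cvtColor(c["pixels"],cv2.COLOR_BGR2HSV);H,S,V=[hsv[...,i].astype(int) for i in range(3)]
m=((H>5)&(H<20)&(S>150)&(V>90)&(P[...,2]>.075)&(P[...,2]<.095)).astype(np.uint8)
n,l,st,ce=cv2.connectedComponentsWithStats(m)
for i in range(1,n):
    if st[i,4]>60: print(st[i],ce[i],ray(c,*ce[i],.085),np.median(P[l==i],0))
E
```

```text
[ 0.58513411 -0.00152593  0.21082758] [ 0.45530177  0.33693809 -0.65083851  1.59309391  0.21074378  1.2830007
 -1.44617868]
[380 217  29  28 218] [393.35321101 231.60550459] [ 0.60063094 -0.11243783  0.085     ] [ 0.60112517 -0.10993405  0.08957798]invalid input at $[0]: expected keys x, y, z, spin
```

View pics/w1.png

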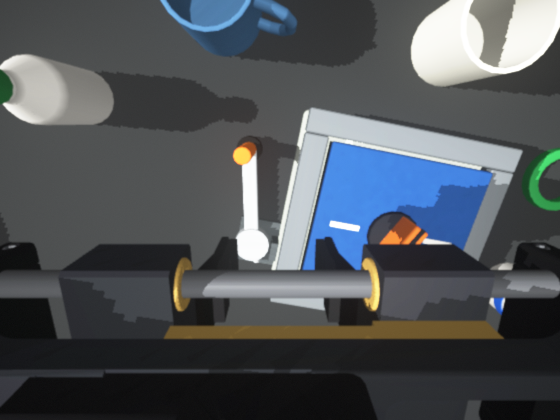

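The wrist view shows the post top at about (243,154) and the hinge at (252,243), with the fastener at right (395,232).

```bash
python3 -m creep '[{"x":0.0315,"y":0.044,"z":-0.02,"spin":0},{"x":0.0315,"y":0.044,"z":-0.02,"spin":0},{"x":0.0315,"y":0.044,"z":-0.02,"spin":0},{"x":0.0315,"y":0.044,"z":-0.02,"spin":0}]'
python3 - <<'E'
from h import *
s=r.read_state();print(s['ee_pos'],s['joint_positions'])
for n in ["wrist","top"]:
    c=r.camera(n); cv2.imwrite(f"pics/{n}2.png",c["pixels"]); P=pts(c)
    hsv=cv2.cvtColor(c["pixels"],cv2.COLOR_BGR2HSV);H,S,V=[hsv[...,i].astype(int) for i in range(3)]
    m=((H>5)&(H<22)&(S>150)&(V>90)).astype(np.uint8)
    k,l,st,ce=cv2.connectedComponentsWithStats(m)
    for i in range(1,k):
        if st[i,4]>20: print(n,st[i],ce[i],ray(c,*ce[i],.085),np.median(P[l==i],0))
E
```

```text
time: 2.15
ee_pos: [0.6157, 0.0396, 0.1917]
eef_rot: [0.82, -0.572, 0.001, 0.0]
ft_force: [0.7, -0.1, 0.1]
width: 0.0455
[0.61573434 0.03958338 0.19167092] [ 0.36342894  0.42508942 -0.65140261  1.53019104  0.2656231   1.27543935
 -1.54124843]
wrist [265 185  19  29 296] [274.27027027 195.5472973 ] [0.62975387 0.04584367 0.085     ] [0.6247461  0.04390849 0.05532227]
top [ 85  46  92  62 596] [148.15771812  92.18288591] [0.95265328 0.30555126 0.085     ] [ 1.12447738  0.40716542 -0.34564166]
top [ 23 110  29  27 444] [ 35.83108108 125.07207207] [0.87157165 0.56926025 0.085     ] [0.85502074 0.54320503 0.12504567]
top [320 227  11  19 112] [324.9375     235.83035714] [ 0.59553502 -0.11577299  0.085     ] [ 0.59361888 -0.11172609  0.11228244]
```

View pics/wrist2.png

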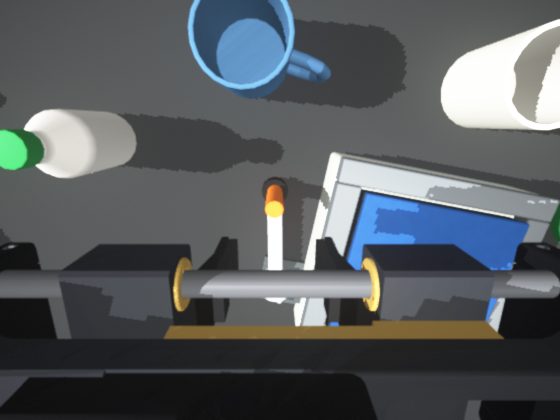

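The post top is at (274,208), centred between the open fingers (about 237 and 317). I'll descend and pinch it.

```bash
python3 -m creep '[{"x":0,"y":0,"z":-0.04,"spin":0},{"x":0,"y":0,"z":-0.08,"spin":0},{"x":0,"y":0,"z":-0.105,"spin":0},{"x":0,"y":0,"z":-0.105,"spin":0},{"x":0,"y":0,"z":-0.105,"spin":0}]' && python3 -m creep '[{"x":0,"y":0,"z":0,"spin":0},{"x":0,"y":0,"z":0,"spin":0},{"x":0,"y":0,"z":0,"spin":0},{"x":0,"y":0,"z":0,"spin":0},{"x":0,"y":0,"z":0,"spin":0}]' 0.0 20
python3 - <<'E'
import numpy as np
h=np.array([.5156,.005]); a0=20.4
p=lambda a:h+.110*np.array([np.cos(np.radians(a)),np.sin(np.radians(a))])
for a in list(np.arange(28,101,8))+[101.5,104]: print(a,(p(a)-p(a0)).round(3),round(a-a0,1))
E
```

```text
time: 2.88
ee_pos: [0.6165, 0.0409, 0.0877]
eef_rot: [0.82, -0.572, 0.001, -0.001]
ft_force: [-0.3, 0.2, 0.2]
width: 0.0451
time: 3.5
ee_pos: [0.6158, 0.0411, 0.0863]
eef_rot: [0.821, -0.572, 0.0, -0.0]
ft_force: [0.8, 0.6, 1.3]
width: 0.0149
28 [-0.006  0.013] 7.6
36 [-0.014  0.026] 15.6
44 [-0.024  0.038] 23.6
52 [-0.035  0.048] 31.6
60 [-0.048  0.057] 39.6
68 [-0.062  0.064] 47.6
76 [-0.076  0.068] 55.6
84 [-0.092  0.071] 63.6
92 [-0.107  0.072] 71.6
100 [-0.122  0.07 ] 79.6
101.5 [-0.125  0.069] 81.1
104 [-0.13   0.068] 83.6
```

```bash
python3 -m creep '[{"x":-0.003,"y":0.007,"z":0,"spin":4},{"x":-0.006,"y":0.013,"z":0,"spin":7.6},{"x":-0.010,"y":0.020,"z":0,"spin":11.6},{"x":-0.014,"y":0.026,"z":0,"spin":15.6},{"x":-0.019,"y":0.032,"z":0,"spin":19.6},{"x":-0.024,"y":0.038,"z":0,"spin":23.6},{"x":-0.029,"y":0.043,"z":0,"spin":27.6},{"x":-0.035,"y":0.048,"z":0,"spin":31.6},{"x":-0.041,"y":0.053,"z":0,"spin":35.6},{"x":-0.048,"y":0.057,"z":0,"spin":39.6},{"x":-0.048,"y":0.057,"z":0,"spin":39.6},{"x":-0.048,"y":0.057,"z":0,"spin":39.6}]'
```

```text
time: 5.0
ee_pos: [0.5679, 0.0973, 0.0862]
eef_rot: [0.965, -0.261, 0.0, 0.0]
ft_force: [-2.5, -4.2, 3.9]
width: 0.0155
```

```bash
python3 -m creep '[{"x":-0.007,"y":0.0035,"z":0,"spin":4},{"x":-0.014,"y":0.007,"z":0,"spin":8},{"x":-0.021,"y":0.009,"z":0,"spin":12},{"x":-0.028,"y":0.011,"z":0,"spin":16},{"x":-0.036,"y":0.013,"z":0,"spin":20},{"x":-0.044,"y":0.014,"z":0,"spin":24},{"x":-0.052,"y":0.0145,"z":0,"spin":28},{"x":-0.059,"y":0.015,"z":0,"spin":32},{"x":-0.067,"y":0.014,"z":0,"spin":36},{"x":-0.074,"y":0.013,"z":0,"spin":40},{"x":-0.079,"y":0.012,"z":0,"spin":42},{"x":-0.079,"y":0.012,"z":0,"spin":42}]'
```

```text
time: 6.5
ee_pos: [0.4941, 0.1088, 0.087]
eef_rot: [0.995, 0.102, 0.006, -0.001]
ft_force: [25.8, -2.5, -19.8]
width: 0.0152
```

```bash
python3 -m creep '[{"x":0,"y":0,"z":0,"spin":0},{"x":0,"y":0,"z":0,"spin":0}]' 0.04
python3 - <<'E'
from h import *
s=r.read_state();print(s['ee_pos'],s['joint_positions'])
c=r.camera("side"); P=pts(c)
cv2.imwrite("pics/side3.png",cv2.resize(c["pixels"][100:300,200:400],None,fx=3,fy=3))
E
```

```text
time: 6.75
ee_pos: [0.4895, 0.1103, 0.0863]
eef_rot: [0.995, 0.103, 0.001, -0.001]
ft_force: [-0.6, -0.4, -0.1]
width: 0.028
[0.4895339  0.11031696 0.08634382] [ 0.56219973  0.39845169 -1.00385268  1.92070481  0.39030794  1.03204157
 -0.40610466]
```

View pics/side3.png

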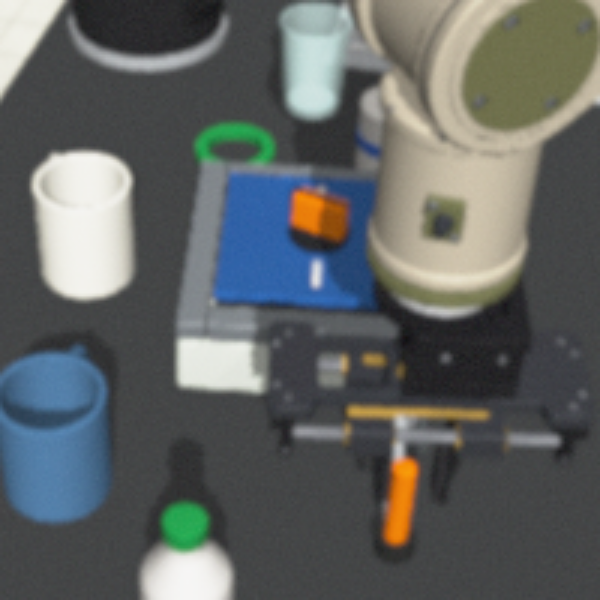

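The leg has swung fully out: the post in the crop is at (400,500), at right angles to the unit's side, and the push ended on the stop at about 26 N. I'll lift and move to the fastener.

```bash
python3 -m creep '[{"x":0,"y":0,"z":0.04,"spin":0},{"x":0,"y":0,"z":0.09,"spin":0},{"x":0,"y":0,"z":0.134,"spin":0},{"x":0.02,"y":-0.05,"z":0.134,"spin":10},{"x":0.05,"y":-0.10,"z":0.134,"spin":20},{"x":0.08,"y":-0.16,"z":0.134,"spin":30},{"x":0.106,"y":-0.223,"z":0.134,"spin":40},{"x":0.106,"y":-0.223,"z":0.134,"spin":50},{"x":0.106,"y":-0.223,"z":0.134,"spin":60},{"x":0.106,"y":-0.223,"z":0.134,"spin":65},{"x":0.106,"y":-0.223,"z":0.134,"spin":65},{"x":0.106,"y":-0.223,"z":0.134,"spin":65}]' 0.05
python3 - <<'E'
from h import *
s=r.read_state();print(s['ee_pos'],s['joint_positions'])
c=r.camera("top"); P=pts(c);cv2.imwrite("pics/top4.png",c["pixels"])
hsv=cv2.cvtColor(c["pixels"],cv2.COLOR_BGR2HSV);H,S,V=[hsv[...,i].astype(int) for i in range(3)]
m=((H>5)&(H<22)&(S>150)&(V>90)&(abs(P[...,2]-.085)<.012)).astype(np.uint8)
k,l,st,ce=cv2.connectedComponentsWithStats(m)
for i in range(1,k):
    if st[i,4]>10:
        q=ray(c,*ce[i],.085); print(st[i],q, np.degrees(np.arctan2(q[1]-.005,q[0]-.5156))-9.4)
w=r.camera("wrist");cv2.imwrite("pics/wrist4.png",w["pixels"])
E
```

```text
time: 8.3
ee_pos: [0.5948, -0.1126, 0.2201]
eef_rot: [0.784, 0.621, 0.0, -0.0]
ft_force: [0.3, 0.2, 0.5]
width: 0.0499
[ 0.59475892 -0.11257811  0.22007271] [ 0.93521924  0.54938407 -1.13577685  1.51110893  0.5007305   1.40122397
  1.11114358]
[226 279   7   6  35] [0.49365873 0.11145238 0.085     ] 92.24633673586136
```

View pics/wrist4.png

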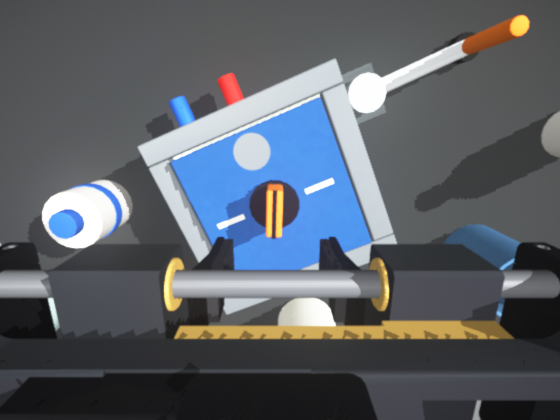

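Leg measures 92° (seated). In the wrist view the wing is at (274,210), upright in the image, squarely between the fingers. I'll descend and grip.

```bash
python3 -m creep '[{"x":0,"y":-0.001,"z":-0.04,"spin":0},{"x":0,"y":-0.001,"z":-0.08,"spin":0},{"x":0,"y":-0.001,"z":-0.099,"spin":0},{"x":0,"y":-0.001,"z":-0.099,"spin":0},{"x":0,"y":-0.001,"z":-0.099,"spin":0}]' && python3 -m creep '[{"x":0,"y":0,"z":0,"spin":0},{"x":0,"y":0,"z":0,"spin":0},{"x":0,"y":0,"z":0,"spin":0},{"x":0,"y":0,"z":0,"spin":0},{"x":0,"y":0,"z":0,"spin":0}]' 0.0 15 && python3 -m creep '[{"x":0,"y":0,"z":0,"spin":-7},{"x":0,"y":0,"z":0,"spin":-14},{"x":0,"y":0,"z":0,"spin":-21},{"x":0,"y":0,"z":0,"spin":-28},{"x":0,"y":0,"z":0,"spin":-35},{"x":0,"y":0,"z":0,"spin":-42},{"x":0,"y":0,"z":0,"spin":-49},{"x":0,"y":0,"z":0,"spin":-56},{"x":0,"y":0,"z":0,"spin":-63},{"x":0,"y":0,"z":0,"spin":-67.5},{"x":0,"y":0,"z":0,"spin":-67.5},{"x":0,"y":0,"z":0,"spin":-67.5}]'
python3 -c "
from h import *
print(r.read_state())"
```

```text
time: 9.02
ee_pos: [0.5956, -0.1137, 0.1227]
eef_rot: [0.783, 0.622, 0.001, 0.001]
ft_force: [1.0, -0.2, -0.5]
width: 0.0502
time: 9.65
ee_pos: [0.5947, -0.1145, 0.1212]
eef_rot: [0.783, 0.621, -0.0, 0.0]
ft_force: [-0.2, -2.0, 1.5]
width: 0.0136
time: 11.15
ee_pos: [0.5955, -0.1137, 0.1213]
eef_rot: [0.997, 0.083, 0.001, -0.0]
ft_force: [5.7, 0.0, -4.3]
width: 0.014
{'time': 11.15, 'joint_positions': array([ 0.76476108,  0.53285748, -0.84908121,  1.62596126,  0.42541808,
        1.1763189 , -0.01550678]), 'joint_vel': array([ 1.61542089e-03,  1.14352885e-03, -2.51627922e-05, -1.70291560e-03,
       -1.18858115e-04, -2.25126403e-04, -1.10266657e-03]), 'joint_torque': array([ 3.04299993e-01, -6.04892349e+01, -1.43196031e+01, -3.20424950e+01,
       -4.33409410e-01,  1.87005222e+00,  8.93073186e-03]), 'ee_pos': array([ 0.59549725, -0.11370604,  0.12128559]), 'eef_rot': array([ 9.96556451e-01,  8.29118069e-02,  9.26621286e-04, -1.13244251e-04]), 'ft_force': array([ 5.66534276,  0.04359776, -4.30149717]), 'torque': array([-0.08887087, -1.33062494, -0.11861656]), 'width': 0.013985763771334826}
```

```bash
python3 -m creep '[{"x":0,"y":0,"z":0,"spin":0},{"x":0,"y":0,"z":0,"spin":0},{"x":0,"y":0,"z":0,"spin":0},{"x":0,"y":0,"z":0.04,"spin":0},{"x":0,"y":0,"z":0.09,"spin":0},{"x":-0.053,"y":-0.0085,"z":0.12,"spin":0},{"x":-0.053,"y":-0.0085,"z":0.12,"spin":0},{"x":-0.053,"y":-0.0085,"z":0.12,"spin":0},{"x":-0.053,"y":-0.0085,"z":0.12,"spin":0}]' 0.05
python3 - <<'E'
from h import *
print(r.read_state()['ee_pos'])
w=r.camera("wrist");cv2.imwrite("pics/wrist5.png",w["pixels"]);P=pts(w)
hsv=cv2.cvtColor(w["pixels"],cv2.COLOR_BGR2HSV);H,S,V=[hsv[...,i].astype(int) for i in range(3)]
m=((H>5)&(H<22)&(S>150)&(V>90)&(P[...,2]>.108)&(P[...,2]<.13)).astype(np.uint8); m[240:]=0
v,u=np.nonzero(m);q=np.array([ray(w,a,b,.12)[:2] for a,b in zip(u,v)],np.float32);print(len(q),cv2.minAreaRect(q))
m=((S<60)&(V>170)&(abs(P[...,2]-.076)<.006)).astype(np.uint8); m[240:]=0
k,l,st,ce=cv2.connectedComponentsWithStats(m)
for i in range(1,k):
    if st[i,4]>40: print(st[i],ray(w,*ce[i],.076))
E
```

```text
time: 12.28
ee_pos: [0.542, -0.1219, 0.2402]
eef_rot: [0.997, 0.082, -0.0, -0.001]
ft_force: [-0.9, -0.9, 0.1]
width: 0.05
[ 0.54196285 -0.12191657  0.24018002]
221 ((0.5935170650482178, -0.11280465871095657), (0.01406990084797144, 0.03980030491948128), 8.982189178466797)
[328 139   7  30 184] [ 0.58845624 -0.06965912  0.076     ]
[261 184  32  31 793] [ 0.5425219 -0.1241388  0.076    ]
[465 194  57  46 462] [ 0.75743002 -0.10376881  0.076     ]
[525 203  19  37 301] [ 0.81639708 -0.1047172   0.076     ]
[325 228   6  11  48] [ 0.60195291 -0.1526492   0.076     ]
```

View pics/wrist5.png

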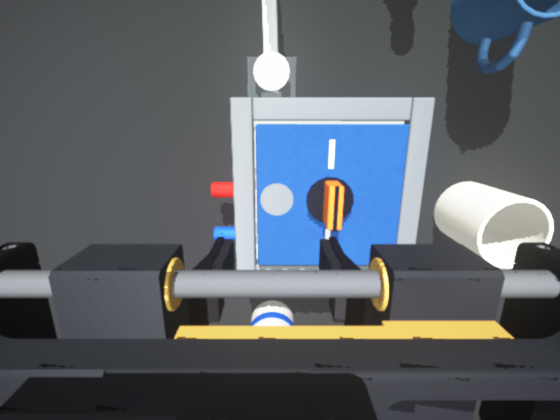

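The wing is at (333,205), in line with the white marks at (331,153) and (327,233): measured 9.0° vs unit yaw of 9.4°. The grey spot is at (277,199), just below the tool. I'll close the fingers and press.

```bash
python3 -m creep '[{"x":0,"y":-0.001,"z":-0.04,"spin":0},{"x":0,"y":-0.001,"z":-0.08,"spin":0},{"x":0,"y":-0.001,"z":-0.11,"spin":0},{"x":0,"y":-0.001,"z":-0.13,"spin":0},{"x":0,"y":-0.001,"z":-0.134,"spin":0},{"x":0,"y":-0.001,"z":-0.134,"spin":0},{"x":0,"y":-0.001,"z":-0.134,"spin":0}]' 0.0 20 && python3 -m creep '[{"x":0,"y":0,"z":-0.003,"spin":0},{"x":0,"y":0,"z":-0.006,"spin":0},{"x":0,"y":0,"z":-0.009,"spin":0},{"x":0,"y":0,"z":-0.011,"spin":0},{"x":0,"y":0,"z":-0.013,"spin":0},{"x":0,"y":0,"z":-0.013,"spin":0},{"x":0,"y":0,"z":-0.013,"spin":0}]'
```

```text
time: 13.2
ee_pos: [0.5425, -0.1234, 0.1082]
eef_rot: [0.997, 0.082, 0.001, 0.0]
ft_force: [1.6, 0.2, -0.9]
width: 0.0009
time: 14.08
ee_pos: [0.5419, -0.1235, 0.0949]
eef_rot: [0.997, 0.082, 0.0, 0.0]
ft_force: [-3.6, -1.1, 10.5]
width: 0.0006
```

```bash
python3 -m creep '[{"x":0,"y":0,"z":-0.001,"spin":0},{"x":0,"y":0,"z":-0.002,"spin":0},{"x":0,"y":0,"z":-0.003,"spin":0},{"x":0,"y":0,"z":-0.003,"spin":0},{"x":0,"y":0,"z":-0.003,"spin":0},{"x":0,"y":0,"z":-0.003,"spin":0}]'
```

```text
time: 14.82
ee_pos: [0.542, -0.1235, 0.0932]
eef_rot: [0.997, 0.082, -0.0, 0.001]
ft_force: [-11.4, -0.4, 27.0]
width: 0.0003
```

```bash
python3 -m creep '[{"x":0,"y":0,"z":0,"spin":0},{"x":0,"y":0,"z":0,"spin":0},{"x":0,"y":0,"z":0,"spin":0},{"x":0,"y":0,"z":0,"spin":0},{"x":0,"y":0,"z":0,"spin":0},{"x":0,"y":0,"z":0,"spin":0},{"x":0,"y":0,"z":0,"spin":0},{"x":0,"y":0,"z":0,"spin":0}]'
python3 - <<'E'
from h import *
c=r.camera("side");P=pts(c);cv2.imwrite("pics/side6.png",cv2.resize(c["pixels"][100:300,200:400],None,fx=3,fy=3))
R=np.array([[np.cos(.164),np.sin(.164)],[-np.sin(.164),np.cos(.164)]])
L=(P[...,:2]-[.596,-.1135])@R.T
f=lambda m:np.median(P[...,2][m&(abs(P[...,2]-.07)<.02)])
x,y=L[...,0],L[...,1]
print("panel",f((x>40e-3)&(x<68e-3)&(abs(y)<.06)),"frame",f((x>.082)&(x<.094)&(abs(y)<.08)))
t=r.camera("top");hs=cv2.cvtColor(t["pixels"],cv2.COLOR_BGR2HSV);P=pts(t);H,S,V=[hs[...,i].astype(int) for i in range(3)]
m=(H>5)&(H<22)&(S>150)&(V>90)&(abs(P[...,2]-.085)<.012); v,u=np.nonzero(m)
if len(u): q=ray(t,u.mean(),v.mean(),.085);print("post",q,np.degrees(np.arctan2(q[1]-.005,q[0]-.5156))-9.4)
E
```

```text
time: 15.82
ee_pos: [0.542, -0.1235, 0.0933]
eef_rot: [0.997, 0.082, 0.0, 0.001]
ft_force: [-11.3, 0.9, 26.8]
width: 0.0006
panel 0.06703745915297098 frame 0.06704892675281887
post [0.5187417  0.11157969 0.085     ] 78.91155399349005
```

View pics/side6.png

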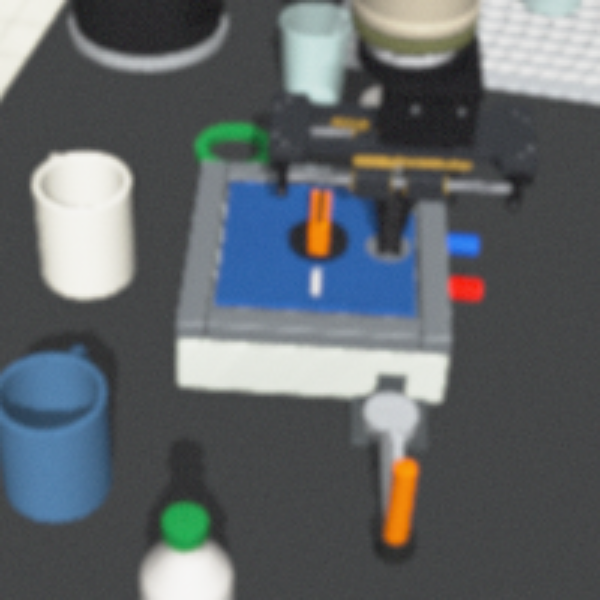

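The panel and frame read level at 67.0 mm, and the slot lines up with the mark. The post is at (400,500), the same pixels as before. The 78.9° leg figure averaged every orange pixel in view, so I'll recheck it per blob.

Run:
```python
from h import *
t=r.camera("top");hs=cv2.cvtColor(t["pixels"],cv2.COLOR_BGR2HSV);P=pts(t);H,S,V=[hs[...,i].astype(int) for i in range(3)]
m=((H>5)&(H<22)&(S>150)&(V>90)&(abs(P[...,2]-.085)<.012)).astype(np.uint8)
k,l,st,ce=cv2.connectedComponentsWithStats(m)
for i in range(1,k):
    q=ray(t,*ce[i],.085); print(st[i],q,np.degrees(np.arctan2(q[1]-.005,q[0]-.5156))-9.4)
s=r.read_state();print(s['ft_force'],s['ee_pos'])
```

```text
[ 38 139   2   1   2] [0.83727066 0.56129621 0.085     ] 50.56194016314137
[323 233   1   1   1] [ 0.60232607 -0.11137301  0.085     ] -62.70496901690868
[325 232   2   1   2] [ 0.60460283 -0.11741128  0.085     ] -63.37983897218668
[318 234   1   1   1] [ 0.60015052 -0.09938769  0.085     ] -60.39368799427178
[226 279   7   6  37] [0.49351889 0.11144585 0.085     ] 92.31921664330798
[-12.12784374  -0.40873354  26.25005809] [ 0.54202109 -0.12354547  0.09326499]
```

The post on its own reads 92.3°, so the leg is seated. The earlier figure was mask noise. I'll hand it in.

```bash
python3 -c "
from bench import r
print(r.close_job())"
```

```text
the job is handed in; nothing more can be done
None
```

The unit is closed up, and I handed the job in at about 16 s with the arm still pressing the panel. No verdict is reported.

I pinched the leg's post and swung it to its stop. Then I gripped the wing and turned it about 67° clockwise, released it, and pressed the grey spot with closed fingers.

**Last checks:**
- **Leg:** measured at 92.3° (about 1.61 rad), so it is seated. One reading gave 78.9°, but that mask had caught stray orange pixels. Measuring the post alone gave 92.3°, matching the reading before the press.
- **Fastener:** after I let go, the slot was within about 0.5° of the marks by measurement. I did not measure it again under load, but the side view during the press still shows it in line with the near mark.
- **Panel:** level with the frame, both reading 67.0 mm. The upward force on the tool is about 26 N and steady, and there is also a steady sideways force of about 12 N.
- **Bystanders:** the white mug, blue mug, sealing ring, tumbler and soap bottle stand where they were in the side views. The gripper hid the cartridge in the last view, so I did not check it again at the end. The recorded forces and path showed no sign of contact with it.

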